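Tidy the craft table

TASK

Tidy up the craft table: put both rolls of tape over the post of the tape stand, the silver roll at the bottom and the yellow one lying on it, stand the glue stick upright in the purple mug, and lay the wooden block and the blue wheel flat, side by side, on the floor of the green tray. Leave the red paint pot standing where it is.

Things in the scene. Friction and masses are not known exactly. Their poses are not given: they have to be found in the camera images.
- silver_roll: Roll of silver-grey tape with a brown card core, lying flat: outer diameter 64 mm, 30 mm high, hole of 38 mm right through. Origin at the centre of its underside, z up the hole. 65-120 g.
- yellow_roll: Roll of yellow tape with a brown card core, lying flat: outer diameter 56 mm, 24 mm high, hole of 38 mm right through. Origin at the centre of its underside, z up the hole. 35-70 g.
- glue_stick: White glue stick with an orange cap, standing upright: a cylinder of 30 mm diameter, 95 mm high. Origin at the centre of its underside, z up its length.
- wood_block: Block of pale bare wood, 70 x 30 mm and 24 mm high, lying flat at any yaw. Origin at the centre of its underside; x along its 70 mm length, y across its 30 mm width, z up.
- wheel: Blue wooden toy wheel, a disc of 50 mm diameter and 20 mm high lying flat. Origin at the centre of its underside, z up.
- tape_stand: Tape stand fixed to the table: dark round base of 90 mm diameter and 10 mm high, with an upright steel post of 16 mm diameter in its middle, whose top is 72 mm above the table. Origin at the centre of its underside, z up along the post. It is made to carry two rolls, one upon the other.
- mug: Purple mug fixed to the table, empty and open at the top: straight-sided, 80 mm across outside and 70 mm inside, 55 mm high, floor 5 mm thick. Its small handle sticks out to its +y. Origin at the centre of its underside, z up.
- tray: Green open tray fixed to the table, 150 mm along its x, 210 mm along its y, 35 mm high, walls and floor 5 mm thick (inner space 140 x 200 mm). Origin at the centre of its underside, z up.
- paint_pot: Closed all-red paint pot, a jar of 52 mm diameter and 55 mm high, standing among the things to sort; it stays where it is. Origin at the centre of its underside, z up.
Things that resemble listed ones, but are neither listed nor needed, are in the scene too. Of the things like the yellow_roll, leave any that is pink or turquoise; of the rest the larger one is meant.

How it is judged:
At the end, for the whole second after the job is handed in: Rolls level (0.15 rad) round the post, silver on the base, yellow on the silver (heights within 6 mm); glue stick in the mug, foot within 10 mm of its floor, within 0.3 rad of upright; block and wheel flat (0.2 rad) on the tray's floor, within 10 mm; all at rest (horizontal distance between each of silver_roll, yellow_roll and tape_stand below 0.015 m and z of silver_roll in the frame of tape_stand between 0.004 and 0.016 m and angle between each of silver_roll, yellow_roll's own z axis and vertical below 0.15 rad and z of yellow_roll in the frame of tape_stand between 0.034 and 0.046 m and horizontal distance between glue_stick and mug below 0.03 m and z of glue_stick in the frame of mug below 0.015 m and angle between glue_stick's own z axis and vertical below 0.3 rad and x of wood_block in the frame of tray between -0.065 and 0.065 m and y of wood_block in the frame of tray between -0.095 and 0.095 m and z of each of wood_block, wheel in the frame of tray below 0.015 m and angle between each of wood_block, wheel's own z axis and vertical below 0.2 rad and x of wheel in the frame of tray between -0.065 and 0.065 m and y of wheel in the frame of tray between -0.095 and 0.095 m and linear speed of each of silver_roll, yellow_roll, glue_stick, wood_block, wheel, paint_pot below 0.02 m/s); the robot touches nothing.
It fails at once if the red paint pot is pushed more than 25 mm from its place or tipped over (distance of paint_pot from where it was at the start of the episode above 0.025 m or angle between paint_pot's own z axis and vertical above 0.5 rad).
It also fails if it takes over 128 s, if anything falls off the work surface, if the arm or the gripper's body presses on something with over 40 N, if the wrist force passes 120 N, or if a joint passes its speed limit or range.

ROBOT

A 6-joint arm with a two-finger parallel gripper is mounted at the origin on the work surface. World frame = base frame: x ahead of the robot, y to its left, z up, the work surface at z = 0. Lengths are in m, angles in rad, forces in N, time in s.
With the tool pointing down it reaches from about 0.375 to 0.9 m from the base axis. Payload 3.1 kg.
Tool frame: the origin (TCP) lies between the finger pads; the fingertips stand 11 mm ahead of it and the grasp point (between the pads) lies 8 mm behind it; z points along the fingers, y is the direction in which the jaws open and shut (so a half turn about z gives the same grasp; the last joint's range is limited). The gripper opens to 85 mm and grips with 20 to 120 N. Pads are 22 mm wide; open, the fingers measure 114 mm over their backs; the gripper's body (76 mm by 85 mm) begins 54 mm behind the grasp point. The pads swing forward as they close: fully open they stand 13 mm farther back than shut.
Start: joints at [1.01, 0.527, 1.433, -0, 1.181, -0.178], TCP at [0.233, 0.58, 0.242] pointing down, gripper open.
Joint ranges: [-3.08, 3.08], [-0.75, 2.2], [0.22, 2.44], [-1.43, 4.57], [0, 2.65], [-2.85, 2.85]. Speed limits (rad/s): [2.79, 2.79, 3.14, 3.14, 3.14, 3.14].

INTERFACE

Orientations are given as a unit quaternion [x, y, z, w].
In Python, from station import manip gives the robot as it stands. The module is installed in compiled form; this text tells all that it offers.
- The arm moves only by the tool arm_command, never from a script. Its argument "rows" is a list of rows, each a list of 3 entries, a list of its own where there are three numbers: the shift along the world's x, y, z in mm, then the turn about the world's z in rad, then the closure, from -1 (fully open) to 1 (shut), so that 0 is half open. A call has 1 to 12 rows; each row shifts and turns the commanded pose from where the row before left it; what a row does not reach is not made up. A row lasts 1/8 s, in which the tool goes at most 62.5 mm and 10.7 degrees, less where a joint would pass 70% of its speed; a pose out of reach is approached as far as the arm can. A call with a gripper value outside its range is refused whole. The fingers move at their own pace and stop on an object; "squeeze" is the grip in N (left out, the last holds). Time passes only in rows, so rows that do not move let the fingers close. It gives the time, the measured TCP pose, the force and the opening at its end, in the units of the state.
- manip.sense(): the state, without advancing time (a new reading comes with each control period).
- manip.snapshot(name): name is "side" or "top" or "wrist"; returns the picture (384x512x3 uint8, blue, green, red); there is no depth.
- manip.get_calibration(name): a dict with "fovy" (degrees; the focal length in pixels is half the picture's height over the tangent of half this angle, whatever the lens; pixels are square), "cx", "cy" (the principal point, pixels), "R" (3x3) and "t" (3): a world point X has camera coordinates R X + t. Camera axes: x right, y down, z forward; pixel columns grow to the right and rows downward; lengths in m; the calibration is good to about 2 mm. A picture is of the moment at which its call begins: read the wrist's pose just before it. get_calibration takes no time and is no camera call; for the wrist camera it gives the pose at the moment of the call.
- manip.sign_off(): hands the job in, once; it reports no verdict.
The state is a dict: "t": time; "q": joint angles; "qd": joint speeds; "tau": joint torques, N m; "tcp_pos": TCP position; "tool_rot": TCP orientation; "force": force on the tool from outside, world axes, zero at the start; "ft_torque": the same for the moment, N m; "finger_gap": opening from 0.0 (shut) to 1.0 (fully open).
Only numpy, scipy, OpenCV 4.12 (cv2) and the standard library are available. Lean on these libraries where they do the work, as an engineer would, in place of code of your own. Each camera call takes 0.05 s, during which the arm holds its last target.

## Working session

There is one attempt and no reset: what is moved stays moved. The work goes in short steps, Python scripts to look and compute and a tool call to move; the robot and the scene stay as the last step left them, time stands still between calls to the robot, and variables do not carry over. Pictures are saved under pics/ and viewed, and the job is handed in when it is done.

Besides the shell and the picture viewer there is one more tool, called after ">>>" by a JSON object that holds its "fn" and its "kwargs", one argument or row to a line. arm_command: Moves the arm, as the interface text tells. Its arguments: {"type":"object","properties":{"rows":{"type":"array","items":{"type":"array"}},"squeeze":{"type":"number"}},"required":["rows"]}

```bash
mkdir -p pics
python3 - <<'E'
from station import manip
import cv2
for n in("top","side","wrist"):
    c=manip.get_calibration(n); print(n,c)
    cv2.imwrite(f"pics/a_{n}.png",manip.snapshot(n))
print(manip.sense())
E
```

```text
top {'fovy': 49.96677413247766, 'cx': 252.54824261573378, 'cy': 192.05615677910828, 'R': array([[-0.00276585, -0.99995967, -0.00854488],
       [-0.9955022 ,  0.00356251, -0.0946714 ],
       [ 0.09469803,  0.0082446 , -0.9954719 ]]), 't': array([0.02880345, 0.46845278, 0.93842579])}
side {'fovy': 43.98927935713493, 'cx': 255.36643065480501, 'cy': 196.66177949140706, 'R': array([[ 0.72715561, -0.68613671,  0.02147396],
       [-0.32889918, -0.37567797, -0.86642449],
       [ 0.60255294,  0.62296266, -0.49884615]]), 't': array([-0.32131211,  0.19501026,  0.9840766 ])}
wrist {'fovy': 64.17458756410409, 'cx': 256.8830775527834, 'cy': 193.7637157693438, 'R': array([[ 0.3725014 ,  0.9280297 , -0.00189137],
       [ 0.89407615, -0.35832506,  0.26875825],
       [ 0.24873791, -0.10180385, -0.96320581]]), 't': array([-0.62378039, -0.03370808,  0.37816169])}
{'t': 0.15, 'q': array([ 1.01052357e+00,  5.28259339e-01,  1.43360175e+00,  1.13133483e-05,
        1.18135965e+00, -1.78501347e-01]), 'qd': array([ 0.00065892, -0.00292117, -0.00614777,  0.00111763,  0.00123031,
       -0.00115708]), 'tau': array([ 9.12492942e-04, -4.42745519e+01, -1.78275687e+01, -1.98470848e-04,
        5.60933026e-03,  1.08498162e-05]), 'tcp_pos': array([0.23254604, 0.57957301, 0.24155624]), 'tool_rot': array([ 1.89730638e-01,  9.81835843e-01, -7.57245708e-04, -2.98783619e-04]), 'force': array([-0.28012454, -0.47480325, -0.32872804]), 'ft_torque': array([-0.03242375,  0.01288589,  0.02635538]), 'finger_gap': 0.9994546827860966}
```

View pics/a_top.png

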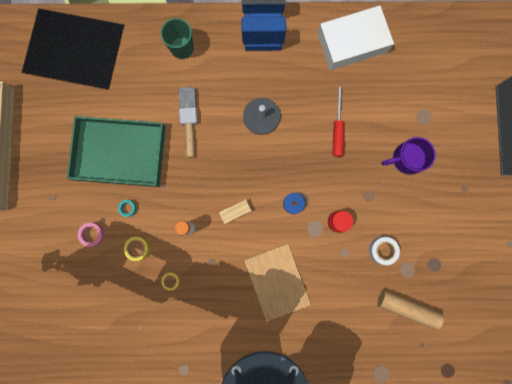

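View pics/a_side.png

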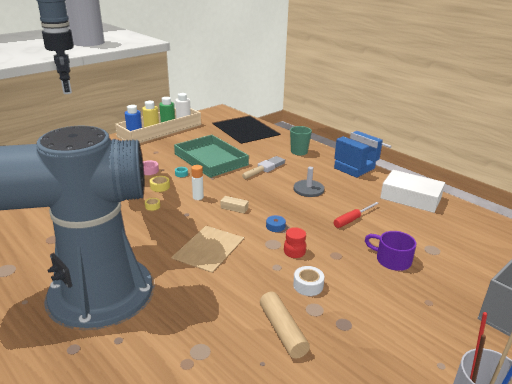

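View pics/a_wrist.png

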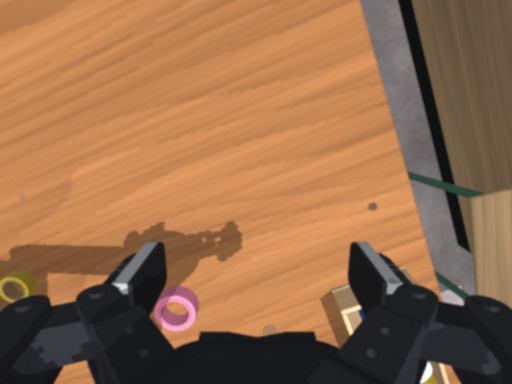

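Top view: the silver-grey roll is at (385,250), yellow rings at (136,249) large and (170,282) small, pink at (90,235), turquoise at (127,208), glue stick at (184,228), block at (235,211), wheel at (294,203), pot at (341,221), stand at (262,115), mug at (414,156) and tray at (117,151). Next I measure with colour masks.

```bash
cat > h.py <<'E'
import numpy as np, cv2
def ray(c,u,v):
    f=192/np.tan(np.radians(c["fovy"]/2)); R=np.array(c["R"]);t=np.array(c["t"])
    d=R.T@np.array([(u-c["cx"])/f,(v-c["cy"])/f,1.0]); return -R.T@t,d
def plane(c,u,v,z):
    o,d=ray(c,u,v); return o+d*(z-o[2])/d[2]
def proj(c,X):
    f=192/np.tan(np.radians(c["fovy"]/2)); p=np.array(c["R"])@np.array(X)+np.array(c["t"])
    return np.array([f*p[0]/p[2]+c["cx"],f*p[1]/p[2]+c["cy"]])
def mask(img,lo,hi,roi):
    h=cv2.cvtColor(img,cv2.COLOR_BGR2HSV); m=cv2.inRange(h,np.array(lo),np.array(hi))
    x0,y0,x1,y1=roi; o=np.zeros_like(m); o[y0:y1,x0:x1]=m[y0:y1,x0:x1]; return o
def big(m):
    cs,_=cv2.findContours(m,cv2.RETR_EXTERNAL,cv2.CHAIN_APPROX_NONE); return max(cs,key=cv2.contourArea)
E
python3 - <<'E'
from h import *
from station import manip
img=cv2.imread("pics/a_top.png")
c=manip.get_calibration("top")
# ground metrics
items={"silver":((0,0,130),(180,60,255),(365,230,406,272),.03),
"yellow":((18,90,60),(35,255,255),(120,232,152,266),.024),
"yellow_s":((18,90,60),(35,255,255),(158,270,184,294),.02),
"glue":((3,140,110),(16,255,255),(172,218,190,238),.095),
"block":((12,30,140),(30,150,255),(215,195,255,228),.024),
"wheel":((100,150,60),(125,255,255),(278,190,310,218),.02),
"pot":((0,180,90),(6,255,255),(325,205,358,238),.055),
"mug":((125,100,40),(150,255,255),(378,132,440,180),.055),
"stand":((0,0,20),(180,110,110),(235,90,290,140),.01),
"tray":((60,80,20),(90,255,200),(60,105,175,195),.035)}
for k,(lo,hi,roi,z) in items.items():
    m=mask(img,lo,hi,roi); ct=big(m); r=cv2.minAreaRect(ct)
    P=plane(c,*r[0],z); s=443
    box=[plane(c,*p,z)[:2].round(3).tolist() for p in cv2.boxPoints(r)]
    print(k,np.round(r[0],1),np.round(r[1],1),round(r[2],1),"world",P.round(4),"r",np.hypot(*P[:2]).round(3))
    if k in("block","tray"):print(box)
crops=[img[195:300,80:210],img[180:270,210:360],img[220:285,350:430],img[80:150,220:300]]
for i,k in enumerate(crops): cv2.imwrite(f"pics/crop{i}.png",cv2.resize(k,None,fx=4,fy=4,interpolation=cv2.INTER_CUBIC))
E
```

```text
silver [385.  250.5] [27. 28.] 90.0 world [ 0.3331 -0.2738  0.03  ] r 0.431
yellow [136.  248.5] [25. 26.] 90.0 world [0.3388 0.2961 0.024 ] r 0.45
yellow_s [170. 281.] [18. 18.] 90.0 world [0.2645 0.2173 0.02  ] r 0.342
glue [180.5 227.5] [19. 17.] 90.0 world [0.386  0.1811 0.095 ] r 0.426
block [234.5 211. ] [32. 39.] 90.0 world [0.4244 0.0693 0.024 ] r 0.43
[[0.462, 0.115], [0.461, 0.024], [0.387, 0.024], [0.388, 0.114]]
wheel [293.5 203. ] [18. 19.] 90.0 world [ 0.4428 -0.068   0.02  ] r 0.448
pot [340. 221.] [20. 24.] 90.0 world [ 0.3998 -0.1681  0.055 ] r 0.434
mug [411.5 158.8] [35.9 48.7] 46.6 world [ 0.5397 -0.3328  0.055 ] r 0.634
stand [261.3 115.9] [36.2 36.2] 26.6 world [0.6535 0.0059 0.01  ] r 0.654
tray [116.  150.9] [92.7 62.7] 4.5 world [0.5648 0.3451 0.035 ] r 0.662
[[0.5, 0.456], [0.648, 0.451], [0.63, 0.233], [0.483, 0.241]]
```

View pics/crop0.png

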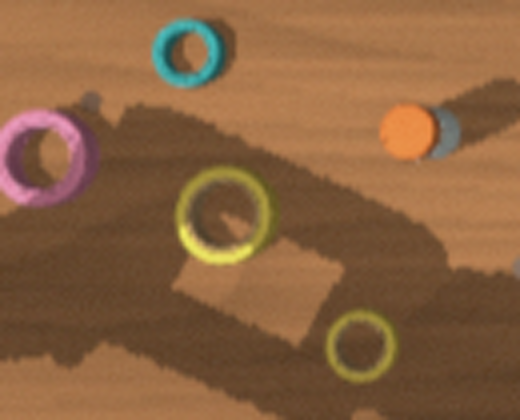

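View pics/crop1.png

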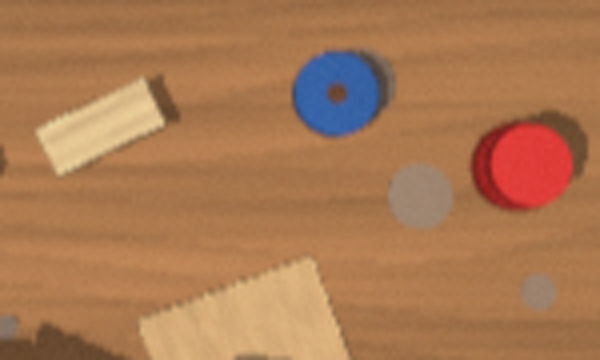

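View pics/crop2.png

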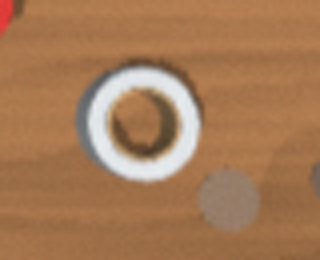

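View pics/crop3.png

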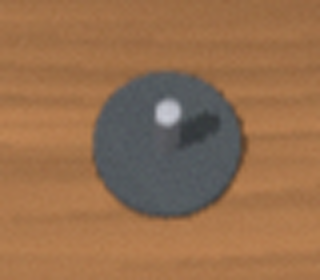

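Yellow candidates: (136,249) is about 25 px = 56 mm across, and (170,282) is about 18 px = 40 mm. The crop confirms both are yellow, so the larger one at (136,249) is meant. Pink (90,235) and turquoise (127,208) are excluded. The silver roll at (386,251), with its brown core, is unique.

Run:
```python
from h import *
from station import manip
img=cv2.imread("pics/a_top.png")
c=manip.get_calibration("top"); s=manip.get_calibration("side")
for k,u,v,z in [("yellow",135.6,248.4,.024),("glue",181.4,227.4,.095),("block",235,211.1,.024),("wheel",293.6,203.1,.02),("pot",342.6,220.9,.055),("silver",385.6,250.6,.03),("base",261.6,115.6,.01),("post",261.6,107.6,.072)]:
    P=plane(c,u,v,z); print(k,P.round(4),"side px",proj(s,P).round(0))
cv2.imwrite("pics/mug.png",cv2.resize(img[125:190,370:450],None,fx=6,fy=6,interpolation=cv2.INTER_CUBIC))
cv2.imwrite("pics/tray.png",cv2.resize(img[105:200,55:180],None,fx=5,fy=5,interpolation=cv2.INTER_CUBIC))
```

```text
yellow [0.339 0.297 0.024] side px [158. 180.]
glue [0.3862 0.1792 0.095 ] side px [195. 166.]
block [0.4242 0.0681 0.024 ] side px [233. 200.]
wheel [ 0.4426 -0.0682  0.02  ] side px [274. 220.]
pot [ 0.4    -0.1739  0.055 ] side px [295. 232.]
silver [ 0.3329 -0.2752  0.03  ] side px [308. 274.]
base [0.6542 0.0052 0.01  ] side px [308. 186.]
post [0.655 0.006 0.072] side px [309. 167.]
```

View pics/mug.png

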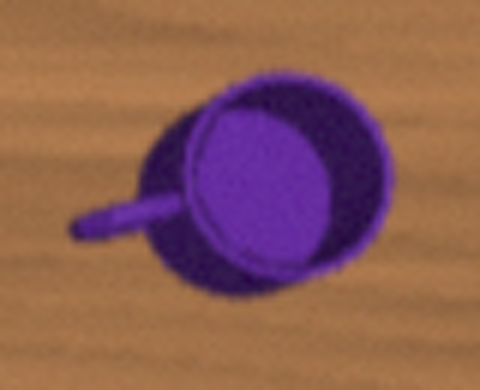

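View pics/tray.png

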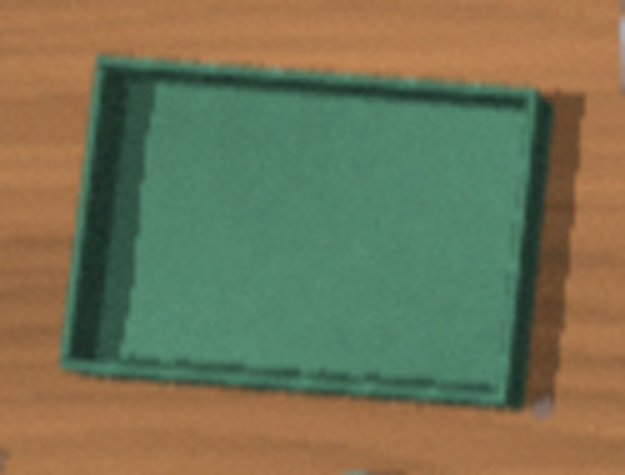

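Side-view projections agree with the visible objects. Mug rim centre is at about (417.6,153.8) and tray centre at about (115.6,150.8), with yaw about -4°.

Run:
```python
from h import *
from station import manip
c=manip.get_calibration("top"); s=manip.get_calibration("side")
for k,u,v,z in [("mug",417.6,153.8,.055),("tray",115.4,150.6,.035)]:
    P=plane(c,u,v,z); print(k,P.round(4),"side px",proj(s,P).round(0),proj(s,[P[0],P[1],0]).round(0))
q=manip.sense(); print(q["tcp_pos"],"to glue mm",(np.array([.386,.179,.2])-q["tcp_pos"])*1000)
```

```text
mug [ 0.5511 -0.3469  0.055 ] side px [397. 239.] [393. 259.]
tray [0.5655 0.3465 0.035 ] side px [209. 149.] [210. 159.]
[0.23254604 0.57957301 0.24155624] to glue mm [ 153.45395992 -400.57301236  -41.5562428 ]
```

>>> {"fn": "arm_command", "kwargs": {
  "rows": [
    [[15.4, -40, 0], -0.073, -1],
    [[15.4, -40, 0], -0.073, -1],
    [[15.4, -40, 0], -0.073, -1],
    [[15.4, -40, 0], -0.073, -1],
    [[15.4, -40, 0], -0.073, -1],
    [[15.4, -40, 0], -0.073, -1],
    [[15.4, -40, 0], -0.073, -1],
    [[15.4, -40, 0], -0.073, -1],
    [[15.4, -40, 0], -0.073, -1],
    [[15.4, -40.5, 0], -0.073, -1],
    [[0, 0, 0], 0, -1],
    [[0, 0, 0], 0, -1]
  ],
  "squeeze": 40
}}

```text
t: 1.65
tcp_pos: [0.3865, 0.1797, 0.2422]
tool_rot: [0.528, 0.849, -0.0, -0.0]
force: [0.1, 0.5, 0.3]
finger_gap: 1.003
```

Run:
```python
from h import *
from station import manip
q=manip.sense();c=manip.get_calibration("wrist")
img=manip.snapshot("wrist");cv2.imwrite("pics/b.png",img)
print(q["tcp_pos"],q["q"],q["tool_rot"],q["t"]); print(proj(c,[.386,.179,.095]),proj(c,q["tcp_pos"]))
```

```text
[0.38649204 0.17968782 0.24221029] [ 1.71393876e-01  2.60857846e-01  1.90629966e+00  5.77223922e-04
  9.75061018e-01 -2.87658623e-01] [ 5.27821718e-01  8.49355096e-01 -2.96331424e-05 -3.92551159e-04] 1.65
[256.97966966 185.14093993] [258.450239   259.70112824]
```

View pics/b.png

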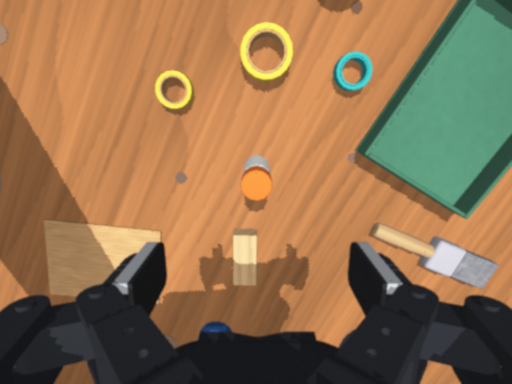

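The cap is at (257,184) against a predicted (257,185), and the block is aligned with the jaws. Descending.

>>> {"fn": "arm_command", "kwargs": {
  "rows": [
    [[0, 0, -50], 0, -1],
    [[0, 0, -50], 0, -1],
    [[0, 0, -50], 0, -1],
    [[0, 0, -25], 0, -1],
    [[0, 0, 0], 0, -1],
    [[0, 0, 0], 0, 1],
    [[0, 0, 0], 0, 1],
    [[0, 0, 0], 0, 1],
    [[0, 0, 0], 0, 1],
    [[0, 0, 0], 0, 1],
    [[0, 0, 0], 0, 1]
  ],
  "squeeze": 40
}}

```text
t: 3.08
tcp_pos: [0.3874, 0.1796, 0.0682]
tool_rot: [0.528, 0.849, 0.001, 0.001]
force: [-0.4, -0.6, 6.3]
finger_gap: 0.339
```

>>> {"fn": "arm_command", "kwargs": {
  "rows": [
    [[0, 0, 40], 0, 1],
    [[0, 0, 50], 0, 1],
    [[0, 0, 50], 0, 1],
    [[20, -50, 0], 0, 1],
    [[20, -50, 0], 0, 1],
    [[20, -50, 0], 0, 1],
    [[20, -50, 0], 0, 1],
    [[20, -50, 0], 0, 1],
    [[20, -50, 0], 0, 1],
    [[15, -50, 0], 0, 1],
    [[15, -50, 0], 0, 1],
    [[14, -50, 0], 0, 1]
  ]
}}

```text
t: 4.58
tcp_pos: [0.5507, -0.2721, 0.2072]
tool_rot: [0.528, 0.849, 0.0, -0.0]
force: [0.6, -0.2, -0.3]
finger_gap: 0.335
```

>>> {"fn": "arm_command", "kwargs": {
  "rows": [
    [[0, -50, 0], 0, 1],
    [[0, -27, 0], 0, 1],
    [[0, 0, 0], 0, 1],
    [[0, 0, 0], 0, 1]
  ]
}}

```text
t: 5.08
tcp_pos: [0.5502, -0.3463, 0.207]
tool_rot: [0.528, 0.849, 0.0, -0.001]
force: [0.4, 0.6, -0.7]
finger_gap: 0.339
```

Run:
```python
from h import *
from station import manip
q=manip.sense()
img=manip.snapshot("wrist");cv2.imwrite("pics/c.png",img);cv2.imwrite("pics/c2.png",manip.snapshot("side"))
print(q["tcp_pos"],q["q"],q["finger_gap"],q["t"])
```

```text
[ 0.55024178 -0.34627258  0.20696976] [-7.33488167e-01  6.00637813e-01  1.39891123e+00  5.42640771e-04
  1.14403168e+00 -1.19274389e+00] 0.3385803421634152 5.075
```

View pics/c.png

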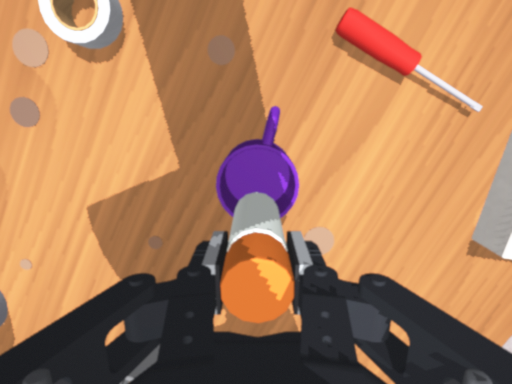

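View pics/c2.png

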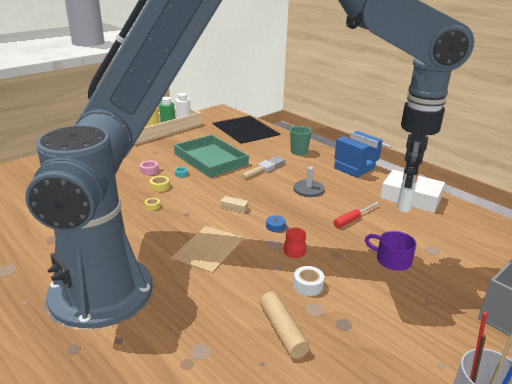

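The stick hangs straight over the mug. Lowering by 132 mm and releasing.

>>> {"fn": "arm_command", "kwargs": {
  "rows": [
    [[0, 0, -45], 0, 1],
    [[0, 0, -45], 0, 1],
    [[0, 0, -30], 0, 1],
    [[0, 0, -12], 0, 1],
    [[0, 0, 0], 0, 1],
    [[0, 0, 0], 0, 1],
    [[0, 0, 0], 0, -0.2],
    [[0, 0, 0], 0, -0.5],
    [[0, 0, 0], 0, -1],
    [[0, 0, 0], 0, -1],
    [[0, 0, 0], 0, -1]
  ]
}}

```text
t: 6.55
tcp_pos: [0.5508, -0.3475, 0.0753]
tool_rot: [0.528, 0.849, 0.0, -0.0]
force: [0.3, 0.0, -0.2]
finger_gap: 1.001
```

>>> {"fn": "arm_command", "kwargs": {
  "rows": [
    [[0, 0, 40], 0, -1],
    [[0, 0, 50], 0, -1],
    [[0, 0, 60], 0, -1],
    [[0, 0, 0], 0, -1]
  ]
}}

```text
t: 7.05
tcp_pos: [0.5536, -0.3499, 0.2316]
tool_rot: [0.528, 0.849, -0.001, 0.006]
force: [1.0, -0.5, 0.3]
finger_gap: 0.999
```

Run:
```python
from h import *
from station import manip
q=manip.sense()
cw=manip.get_calibration("wrist"); img=manip.snapshot("wrist");cv2.imwrite("pics/d.png",img);
i2=manip.snapshot("side");cv2.imwrite("pics/d2.png",cv2.resize(i2[190:310,270:450],None,fx=4,fy=4))
print(q["tcp_pos"],q["t"]); p=q["tcp_pos"]
print("to silver",(np.array([.333,-.275,p[2]])-p)*1000, proj(cw,[.333,-.275,.03]))
```

```text
[ 0.55364555 -0.34989992  0.23164047] 7.05
to silver [-220.64554852   74.89992154    0.        ] [83.4002105   0.45435649]
```

View pics/d.png

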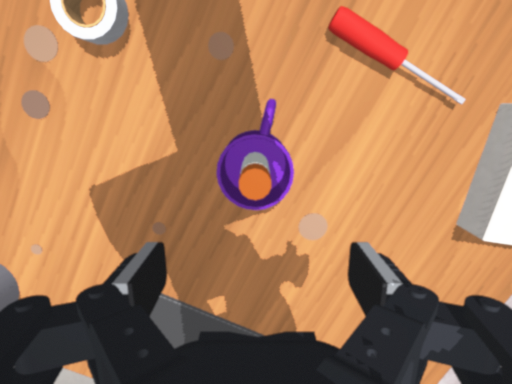

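View pics/d2.png

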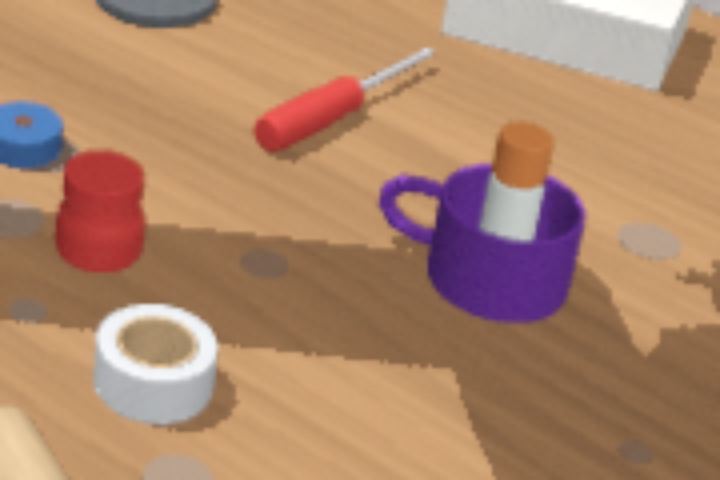

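The glue stick stands upright in the mug. Next is the silver roll.

>>> {"fn": "arm_command", "kwargs": {
  "rows": [
    [[-50, 17, 0], 0, -1],
    [[-50, 17, 0], 0, -1],
    [[-50, 17, 0], 0, -1],
    [[-50, 17, 0], 0, -1],
    [[-19, 6, 0], 0, -1],
    [[0, 0, 0], 0, -1],
    [[0, 0, 0], 0, -1]
  ]
}}

```text
t: 8.02
tcp_pos: [0.3325, -0.2741, 0.2248]
tool_rot: [0.528, 0.849, 0.0, -0.0]
force: [-0.1, -0.8, 0.2]
finger_gap: 1.0
```

Run:
```python
from h import *
from station import manip
q=manip.sense()
cw=manip.get_calibration("wrist"); img=manip.snapshot("wrist");cv2.imwrite("pics/e.png",img)
p=q["tcp_pos"]; print(p,q["t"]); 
print("to silver",(np.array([.333,-.275,p[2]])-p)*1000, proj(cw,[.333,-.275,.03]))
m=mask(img,(0,0,150),(180,50,255),(150,80,360,300)); r=cv2.minAreaRect(big(m)); print(r, plane(cw,*r[0],.03))
```

```text
[ 0.33249985 -0.27406785  0.22481212] 8.025
to silver [ 0.5001518 -0.9321525  0.       ] [257.57365349 175.0617833 ]
((256.0701599121094, 175.20361328125), (57.9843864440918, 57.37898254394531), 19.653825759887695) [ 0.33160683 -0.27586366  0.03      ]
```

View pics/e.png

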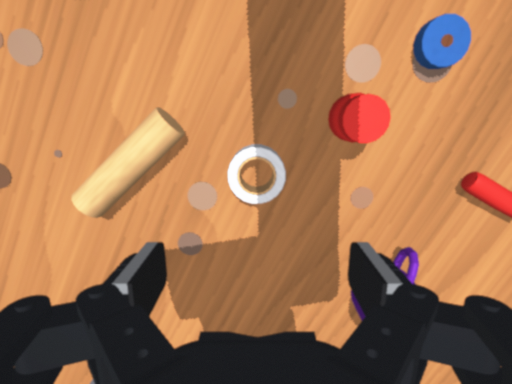

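The roll is centred at (256,175) against a predicted (257.6,175). Descending 213 mm and gripping.

>>> {"fn": "arm_command", "kwargs": {
  "rows": [
    [[0, -1, -50], 0, -1],
    [[0, 0, -50], 0, -1],
    [[0, 0, -50], 0, -1],
    [[0, 0, -40], 0, -1],
    [[0, 0, -23], 0, -1],
    [[0, 0, 0], 0, -1],
    [[0, 0, 0], 0, 1],
    [[0, 0, 0], 0, 1],
    [[0, 0, 0], 0, 1],
    [[0, 0, 0], 0, 1]
  ],
  "squeeze": 40
}}

```text
t: 9.32
tcp_pos: [0.3324, -0.2752, 0.0133]
tool_rot: [0.528, 0.849, -0.0, 0.001]
force: [1.6, 0.8, 7.9]
finger_gap: 0.736
```

>>> {"fn": "arm_command", "kwargs": {
  "rows": [
    [[0, 0, 30], 0, 1],
    [[0, 0, 50], 0, 1],
    [[0, 0, 60], 0, 1],
    [[0, 0, 60], 0, 1],
    [[0, 0, 0], 0, 1]
  ]
}}

```text
t: 9.95
tcp_pos: [0.3335, -0.2767, 0.2167]
tool_rot: [0.528, 0.849, -0.002, 0.005]
force: [0.2, 0.5, -0.5]
finger_gap: 0.738
```

Run:
```python
from h import *
from station import manip
q=manip.sense()
img=manip.snapshot("wrist");cv2.imwrite("pics/f.png",img)
i2=manip.snapshot("side");cv2.imwrite("pics/f2.png",cv2.resize(i2[100:320,220:450],None,fx=3,fy=3))
p=q["tcp_pos"]; print(p,q["t"],q["finger_gap"]); 
print("to stand",(np.array([.655,.006,p[2]])-p)*1000)
```

```text
[ 0.33351057 -0.27670115  0.21668369] 9.95 0.7375300272075785
to stand [321.48942727 282.70114787   0.        ]
```

View pics/f.png

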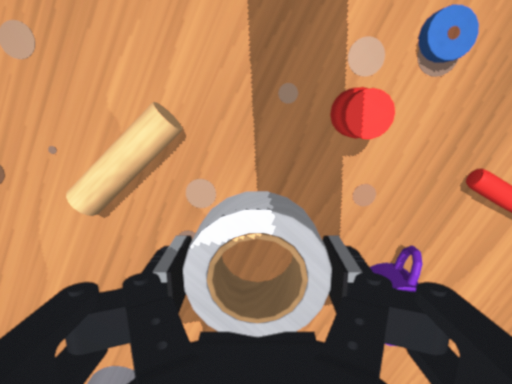

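View pics/f2.png

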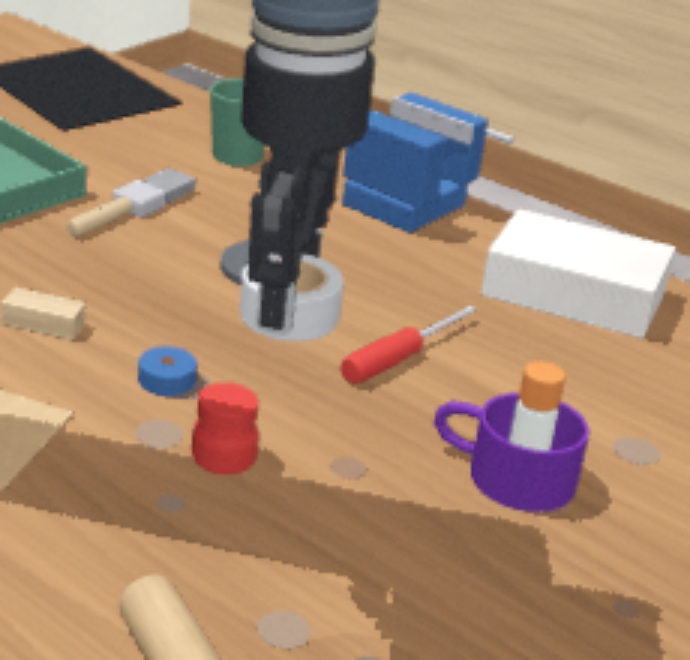

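The roll is held level and centred. Gripper-body clearance over the post at release is about 0.085 against 0.072, so it fits. Going to the stand.

>>> {"fn": "arm_command", "kwargs": {
  "rows": [
    [[40, 35, 0], 0, 1],
    [[40, 35, 0], 0, 1],
    [[40, 35, 0], 0, 1],
    [[40, 35, 0], 0, 1],
    [[40, 35, 0], 0, 1],
    [[40, 35, 0], 0, 1],
    [[40, 35, 0], 0, 1],
    [[42, 36, 0], 0, 1],
    [[0, 0, 0], 0, 1],
    [[0, 0, 0], 0, 1],
    [[0, 0, 0], 0, 1]
  ]
}}

```text
t: 11.42
tcp_pos: [0.6522, 0.0056, 0.2109]
tool_rot: [0.528, 0.849, -0.001, -0.002]
force: [-0.5, 1.3, -1.0]
finger_gap: 0.737
```

Run:
```python
from h import *
from station import manip
q=manip.sense()
cw=manip.get_calibration("wrist")
img=manip.snapshot("wrist");cv2.imwrite("pics/g.png",img)
p=q["tcp_pos"]; print(p,q["t"],q["finger_gap"]); print(proj(cw,[.655,.006,.072]),proj(cw,[.655,.006,.01]))
```

```text
[0.65217653 0.0055689  0.2109247 ] 11.425 0.7374679025519644
[261.18514024 188.02112288] [260.6082828  174.02505607]
```

View pics/g.png

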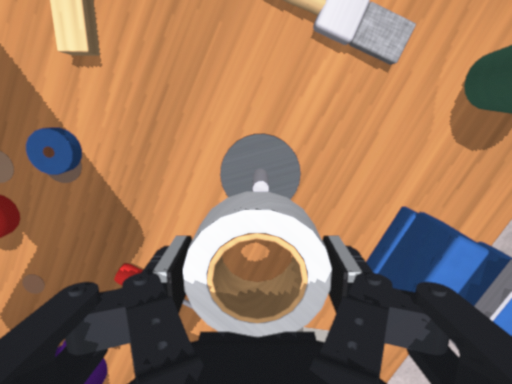

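The post top is at (261,187), as predicted. Lowering.

>>> {"fn": "arm_command", "kwargs": {
  "rows": [
    [[2, 0, -45], 0, 1],
    [[0, 0, -45], 0, 1],
    [[0, 0, -35], 0, 1],
    [[0, 0, -30], 0, 1],
    [[0, 0, -20], 0, 1],
    [[0, 0, -10], 0, 1],
    [[0, 0, 0], 0, 1],
    [[0, 0, 0], 0, 1]
  ]
}}

```text
t: 12.48
tcp_pos: [0.6568, 0.0063, 0.0285]
tool_rot: [0.528, 0.849, 0.0, 0.001]
force: [0.7, -0.2, -0.8]
finger_gap: 0.736
```

>>> {"fn": "arm_command", "kwargs": {
  "rows": [
    [[-2, 0, -4], 0, 1],
    [[0, 0, 0], 0, 1],
    [[0, 0, 0], 0, 1],
    [[0, 0, 0], 0, 0],
    [[0, 0, 0], 0, -1],
    [[0, 0, 0], 0, -1],
    [[0, 0, 0], 0, -1],
    [[0, 0, 30], 0, -1],
    [[0, 0, 50], 0, -1],
    [[0, 0, 60], 0, -1],
    [[0, 0, 50], 0, -1],
    [[0, 0, 0], 0, -1]
  ]
}}

```text
t: 13.98
tcp_pos: [0.657, 0.0061, 0.219]
tool_rot: [0.528, 0.849, 0.002, 0.005]
force: [0.9, -0.4, 0.0]
finger_gap: 0.994
```

Run:
```python
from h import *
from station import manip
q=manip.sense()
cw=manip.get_calibration("wrist")
img=manip.snapshot("wrist");cv2.imwrite("pics/i.png",img)
p=q["tcp_pos"]; print(p,q["t"],q["finger_gap"],q["q"]); print(proj(cw,[.655,.006,.072]),proj(cw,[.655,.006,.04]))
print("to yellow",(np.array([.339,.297,p[2]])-p)*1000)
```

```text
[0.65697872 0.00611388 0.21901035] 13.975 0.9938026152654598 [-1.60466860e-01  5.91545594e-01  1.37914742e+00  2.59569408e-05
  1.15937371e+00 -6.19642373e-01]
[254.27598017 182.84722836] [254.24396957 175.37028422]
to yellow [-317.97872403  290.8861168     0.        ]
```

View pics/i.png

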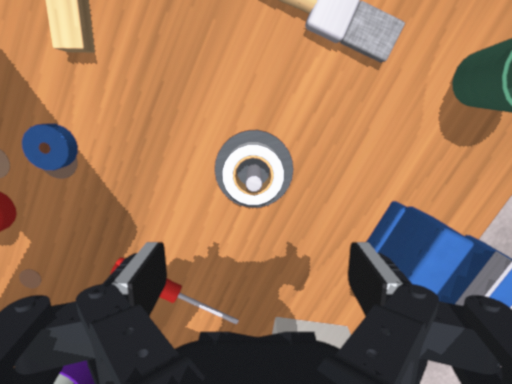

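The silver roll lies level round the post. Next is the yellow roll.

>>> {"fn": "arm_command", "kwargs": {
  "rows": [
    [[-40, 37, 0], 0, -1],
    [[-40, 37, 0], 0, -1],
    [[-40, 37, 0], 0, -1],
    [[-40, 37, 0], 0, -1],
    [[-40, 37, 0], 0, -1],
    [[-40, 37, 0], 0, -1],
    [[-40, 36, 0], 0, -1],
    [[-36, 33, 0], 0, -1],
    [[0, 0, 0], 0, -1],
    [[0, 0, 0], 0, -1],
    [[0, 0, 0], 0, -1]
  ]
}}

```text
t: 15.4
tcp_pos: [0.3387, 0.2968, 0.2128]
tool_rot: [0.528, 0.849, -0.0, -0.0]
force: [-0.1, -0.1, -0.3]
finger_gap: 1.002
```

Run:
```python
from h import *
from station import manip
q=manip.sense()
cw=manip.get_calibration("wrist")
img=manip.snapshot("wrist");cv2.imwrite("pics/j.png",img)
p=q["tcp_pos"]; print(p,q["t"],q["finger_gap"],q["q"]); print(proj(cw,[.339,.297,.024]))
m=mask(img,(20,110,80),(35,255,255),(200,100,320,240)); r=cv2.minAreaRect(big(m)); P=plane(cw,*r[0],.024);print(r,P,(P-p)*1000)
```

```text
[0.33870502 0.29678743 0.21282704] 15.4 1.001654260122608 [ 4.70630707e-01  3.40833536e-01  1.88809931e+00 -2.82341743e-04
  9.13328876e-01  1.34694222e-02]
[258.02516823 175.14504982]
((257.5, 173.0), (52.0, 51.0), 90.0) [0.33746859 0.29884149 0.024     ] [  -1.23643204    2.05406003 -188.82703601]
```

View pics/j.png

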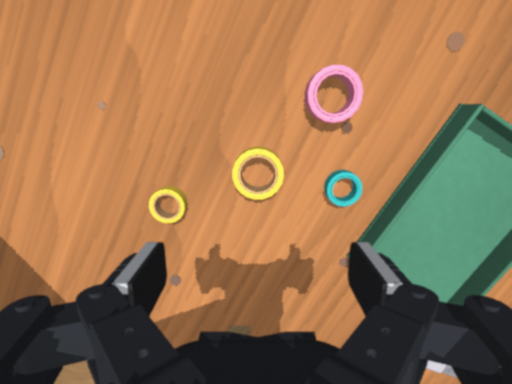

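The yellow roll is at (257.5,173), 52 px = 56 mm, which matches. The fingers (about 205–311) clear the small yellow and turquoise rings. Descending 202 mm.

>>> {"fn": "arm_command", "kwargs": {
  "rows": [
    [[-1, 1, -50], 0, -0.9],
    [[0, 0, -50], 0, -0.9],
    [[0, 0, -50], 0, -0.9],
    [[0, 0, -32], 0, -0.9],
    [[0, 0, -20], 0, -0.9],
    [[0, 0, 0], 0, -0.9],
    [[0, 0, 0], 0, 1],
    [[0, 0, 0], 0, 1],
    [[0, 0, 0], 0, 1],
    [[0, 0, 0], 0, 1],
    [[0, 0, 0], 0, 1]
  ],
  "squeeze": 40
}}

```text
t: 16.82
tcp_pos: [0.3377, 0.2987, 0.0126]
tool_rot: [0.528, 0.849, 0.001, 0.001]
force: [0.9, -3.3, 5.7]
finger_gap: 0.646
```

>>> {"fn": "arm_command", "kwargs": {
  "rows": [
    [[0, 0, 30], 0, 1],
    [[0, 0, 50], 0, 1],
    [[0, 0, 60], 0, 1],
    [[0, 0, 60], 0, 1],
    [[0, 0, 0], 0, 1]
  ]
}}

```text
t: 17.45
tcp_pos: [0.3394, 0.3001, 0.2161]
tool_rot: [0.528, 0.849, 0.005, 0.003]
force: [0.1, 0.1, 0.4]
finger_gap: 0.649
```

>>> {"fn": "arm_command", "kwargs": {
  "rows": [
    [[40, -37, 0], 0, 1],
    [[40, -37, 0], 0, 1],
    [[40, -37, 0], 0, 1],
    [[40, -37, 0], 0, 1],
    [[40, -37, 0], 0, 1],
    [[40, -37, 0], 0, 1],
    [[40, -37, 0], 0, 1],
    [[38, -33, 0], 0, 1],
    [[0, 0, 0], 0, 1],
    [[0, 0, 0], 0, 1],
    [[0, 0, 0], 0, 1]
  ]
}}

```text
t: 18.82
tcp_pos: [0.6532, 0.0078, 0.2106]
tool_rot: [0.527, 0.85, -0.0, -0.001]
force: [-0.6, 0.0, -1.9]
finger_gap: 0.646
```

Run:
```python
from h import *
from station import manip
q=manip.sense()
cw=manip.get_calibration("wrist")
img=manip.snapshot("wrist");cv2.imwrite("pics/k.png",img)
i2=manip.snapshot("side");cv2.imwrite("pics/k2.png",cv2.resize(i2[80:260,220:420],None,fx=3,fy=3))
p=q["tcp_pos"]; print(p,q["t"],q["finger_gap"]); print(proj(cw,[.655,.006,.072]))
```

```text
[0.6532155  0.00776974 0.21060288] 18.825 0.6463121820644407
[258.87785863 189.70251981]
```

View pics/k.png

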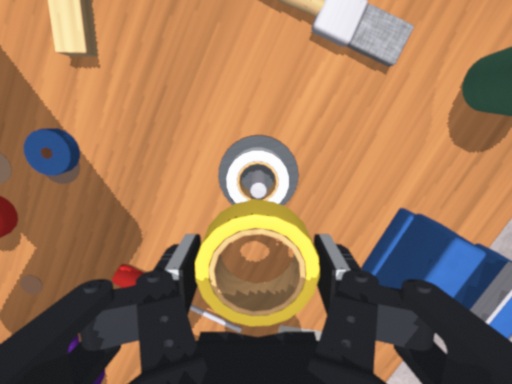

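View pics/k2.png

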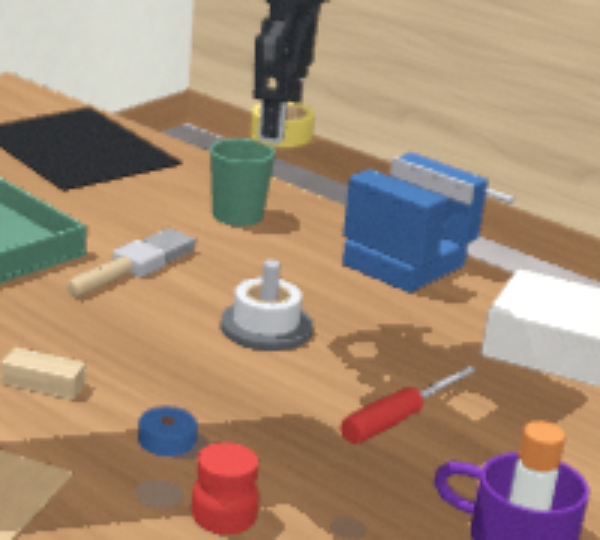

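>>> {"fn": "arm_command", "kwargs": {
  "rows": [
    [[1, -2, -45], 0, 1],
    [[0, 0, -45], 0, 1],
    [[0, 0, -30], 0, 1],
    [[0, 0, -24], 0, 1],
    [[0, 0, -10], 0, 1],
    [[0, 0, 0], 0, 1],
    [[0, 0, 0], 0, 1]
  ]
}}

```text
t: 19.8
tcp_pos: [0.6567, 0.0046, 0.0586]
tool_rot: [0.528, 0.85, 0.0, 0.001]
force: [-0.2, 0.6, -0.7]
finger_gap: 0.647
```

>>> {"fn": "arm_command", "kwargs": {
  "rows": [
    [[-1, 1, -5], 0, 1],
    [[0, 0, 0], 0, 1],
    [[0, 0, 0], 0, 1],
    [[0, 0, 0], 0, 1]
  ]
}}

```text
t: 20.3
tcp_pos: [0.655, 0.0055, 0.0527]
tool_rot: [0.528, 0.849, 0.0, 0.0]
force: [-0.4, 1.1, 1.6]
finger_gap: 0.643
```

>>> {"fn": "arm_command", "kwargs": {
  "rows": [
    [[0, 0, 0], 0, 0],
    [[0, 0, 0], 0, -0.7],
    [[0, 0, 0], 0, -1],
    [[0, 0, 0], 0, -1],
    [[0, 0, 30], 0, -1],
    [[0, 0, 50], 0, -1],
    [[0, 0, 50], 0, -1],
    [[0, 0, 30], 0, -1],
    [[0, 0, 0], 0, -1]
  ]
}}

```text
t: 21.42
tcp_pos: [0.6566, 0.0052, 0.2156]
tool_rot: [0.528, 0.849, 0.001, 0.003]
force: [-0.5, -0.2, -0.2]
finger_gap: 0.999
```

Run:
```python
from h import *
from station import manip
q=manip.sense()
img=manip.snapshot("wrist");cv2.imwrite("pics/l.png",img)
i2=manip.snapshot("side");cv2.imwrite("pics/l2.png",cv2.resize(i2[130:260,180:380],None,fx=4,fy=4))
p=q["tcp_pos"]; print(p,q["t"],q["finger_gap"]); print("block",(np.array([.424,.068,p[2]])-p)*1000)
```

```text
[0.6566368  0.00522652 0.21558099] 21.425 0.9991945503420292
block [-232.63680177   62.7734819     0.        ]
```

View pics/l.png

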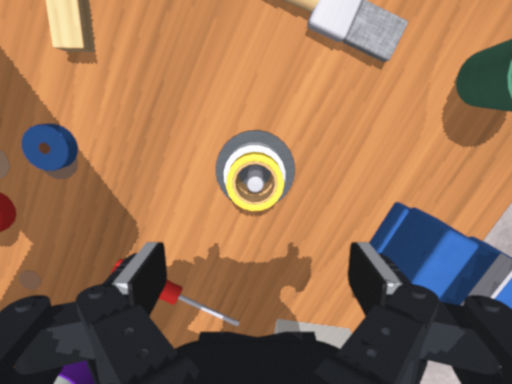

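View pics/l2.png

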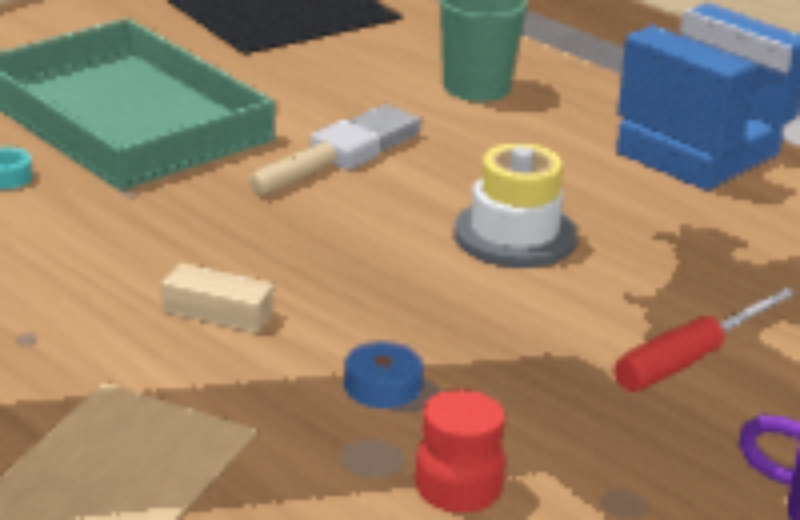

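Both rolls are stacked level on the post. Next is the block.

>>> {"fn": "arm_command", "kwargs": {
  "rows": [
    [[-45, 13, 0], 0, -1],
    [[-45, 13, 0], 0, -1],
    [[-45, 13, 0], 0, -1],
    [[-45, 12, 0], 0, -1],
    [[-51, 11, 0], 0, -1],
    [[0, 0, 0], 0, -1],
    [[0, 0, 0], 0, -1],
    [[0, 0, 0], 0, -1]
  ]
}}

```text
t: 22.52
tcp_pos: [0.4253, 0.0671, 0.212]
tool_rot: [0.528, 0.849, 0.0, 0.0]
force: [0.2, -0.2, 0.2]
finger_gap: 0.996
```

Run:
```python
from h import *
from station import manip
q=manip.sense()
cw=manip.get_calibration("wrist")
img=manip.snapshot("wrist");cv2.imwrite("pics/m.png",img)
p=q["tcp_pos"]; print(p,q["t"],q["finger_gap"]); print(proj(cw,[.424,.068,.024]))
g=cv2.cvtColor(img,cv2.COLOR_BGR2HSV); print(g[178,257],g[178,300])
m=mask(img,(15,20,190),(30,130,255),(210,110,300,235)); r=cv2.minAreaRect(big(m)); P=plane(cw,*r[0],.024);print(r,P,(P-p)*1000)
```

```text
[0.42529617 0.06711112 0.2119893 ] 22.525 0.9962511251782038
[256.76024139 174.0818076 ]
[ 22  75 251] [ 13 146 220]
((256.5, 172.49996948242188), (28.999996185302734, 64.99998474121094), 0.0) [0.42299556 0.06941151 0.024     ] [  -2.30061624    2.30039537 -187.98930089]
```

View pics/m.png

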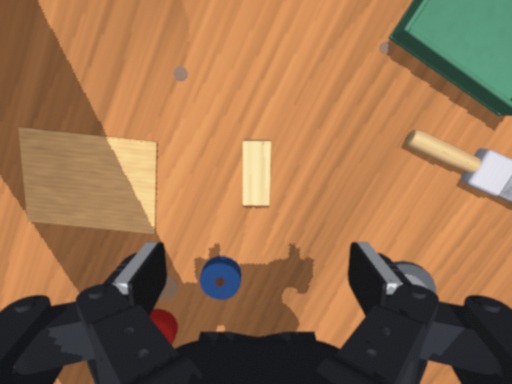

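>>> {"fn": "arm_command", "kwargs": {
  "rows": [
    [[-1.5, 1.5, -50], 0, -1],
    [[0, 0, -50], 0, -1],
    [[0, 0, -50], 0, -1],
    [[0, 0, -30], 0, -1],
    [[0, 0, -20], 0, -1],
    [[0, 0, 0], 0, -1],
    [[0, 0, 0], 0, 1],
    [[0, 0, 0], 0, 1],
    [[0, 0, 0], 0, 1],
    [[0, 0, 0], 0, 1],
    [[0, 0, 0], 0, 1],
    [[0, 0, 0], 0, 1]
  ],
  "squeeze": 40
}}

```text
t: 24.08
tcp_pos: [0.4229, 0.069, 0.0132]
tool_rot: [0.528, 0.849, 0.0, 0.001]
force: [0.3, -0.0, 6.8]
finger_gap: 0.342
```

>>> {"fn": "arm_command", "kwargs": {
  "rows": [
    [[0, 0, 30], 0, 1],
    [[0, 0, 50], 0, 1],
    [[0, 0, 50], 0, 1],
    [[18, 40, 30], 0, 1],
    [[18, 40, 0], 0, 1],
    [[18, 40, 0], 0, 1],
    [[18, 40, 0], 0, 1],
    [[18, 40, 0], 0, 1],
    [[18, 40, 0], 0, 1],
    [[18, 40, 0], 0, 1],
    [[18, 43, 0], 0, 1],
    [[0, 0, 0], 0, 1]
  ]
}}

```text
t: 25.58
tcp_pos: [0.5668, 0.3949, 0.1721]
tool_rot: [0.526, 0.85, 0.001, 0.0]
force: [-0.5, 0.3, -0.8]
finger_gap: 0.338
```

>>> {"fn": "arm_command", "kwargs": {
  "rows": [
    [[0, 0, 0], 0, 1],
    [[0, 0, 0], 0, 1]
  ]
}}

```text
t: 25.82
tcp_pos: [0.5656, 0.3906, 0.1722]
tool_rot: [0.528, 0.849, -0.001, -0.0]
force: [0.6, 0.2, -0.0]
finger_gap: 0.344
```

Run:
```python
from h import *
from station import manip
q=manip.sense()
cw=manip.get_calibration("wrist")
img=manip.snapshot("wrist");
p=q["tcp_pos"]; print(p,q["t"],q["finger_gap"])
for z in (.035,):
  for a in((-.075,-.105),(.075,-.105),(.075,.105),(-.075,.105)):
    th=-.073;X=[.5655+a[0]*np.cos(th)-a[1]*np.sin(th),.3465+a[0]*np.sin(th)+a[1]*np.cos(th),z]
    cv2.circle(img,tuple(int(v) for v in proj(cw,X)),3,(0,0,255),-1)
cv2.imwrite("pics/n.png",img)
```

```text
[0.5656013  0.39062449 0.17217788] 25.825 0.3444956916344019
```

View pics/n.png

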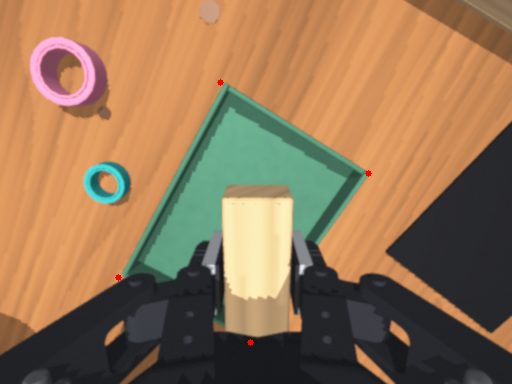

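The tray corners agree to a few mm. Lowering the block.

>>> {"fn": "arm_command", "kwargs": {
  "rows": [
    [[0, 0, -45], 0, 1],
    [[0, 0, -45], 0, 1],
    [[0, 0, -35], 0, 1],
    [[0, 0, -20], 0, 1],
    [[0, 0, -7], 0, 1],
    [[0, 0, 0], 0, 1],
    [[0, 0, 0], 0, 1]
  ]
}}

```text
t: 26.75
tcp_pos: [0.5675, 0.3925, 0.022]
tool_rot: [0.528, 0.849, 0.001, 0.001]
force: [-0.5, 0.1, -0.7]
finger_gap: 0.345
```

>>> {"fn": "arm_command", "kwargs": {
  "rows": [
    [[0, 0, -3], 0, 1],
    [[0, 0, 0], 0, 1],
    [[0, 0, 0], 0, 0.1],
    [[0, 0, 0], 0, -0.1],
    [[0, 0, 0], 0, -0.1],
    [[0, 0, 0], 0, -0.1],
    [[0, 0, 30], 0, -0.2],
    [[0, 0, 50], 0, -1],
    [[0, 0, 50], 0, -1],
    [[0, 0, 60], 0, -1],
    [[0, 0, 0], 0, -1]
  ]
}}

```text
t: 28.12
tcp_pos: [0.5697, 0.3938, 0.2142]
tool_rot: [0.528, 0.849, 0.006, 0.004]
force: [0.4, 1.1, -0.8]
finger_gap: 1.002
```

Run:
```python
from h import *
from station import manip
q=manip.sense()
img=manip.snapshot("wrist");cv2.imwrite("pics/o.png",img)
p=q["tcp_pos"]; print(p,q["t"],q["finger_gap"]); print("wheel",(np.array([.443,-.068,p[2]])-p)*1000)
```

```text
[0.56973621 0.39376496 0.21423175] 28.125 1.001848335638557
wheel [-126.73621446 -461.76496123    0.        ]
```

View pics/o.png

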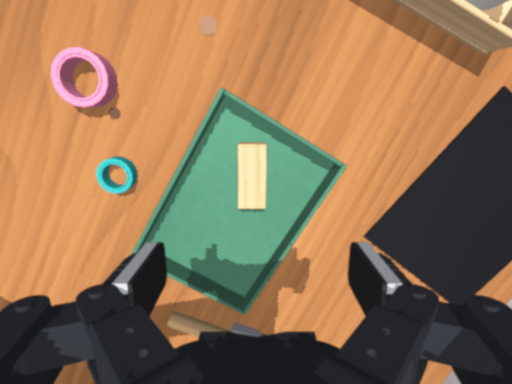

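The block lies flat in the tray. Next is the wheel.

>>> {"fn": "arm_command", "kwargs": {
  "rows": [
    [[-12, -46, 0], 0, -1],
    [[-12, -46, 0], 0, -1],
    [[-12, -46, 0], 0, -1],
    [[-12, -46, 0], 0, -1],
    [[-12, -46, 0], 0, -1],
    [[-12, -46, 0], 0, -1],
    [[-12, -46, 0], 0, -1],
    [[-12, -46, 0], 0, -1],
    [[-14, -46, 0], 0, -1],
    [[-14, -46, 0], 0, -1],
    [[0, 0, 0], 0, -1],
    [[0, 0, 0], 0, -1]
  ]
}}

```text
t: 29.68
tcp_pos: [0.4415, -0.0676, 0.2064]
tool_rot: [0.528, 0.849, -0.0, -0.001]
force: [0.6, 0.3, 0.1]
finger_gap: 1.001
```

Run:
```python
from h import *
from station import manip
q=manip.sense()
cw=manip.get_calibration("wrist")
img=manip.snapshot("wrist");cv2.imwrite("pics/p.png",img)
p=q["tcp_pos"]; print(p,q["t"],q["finger_gap"]); print(proj(cw,[.443,-.068,.02]))
m=mask(img,(100,150,60),(125,255,255),(200,100,320,240)); r=cv2.minAreaRect(big(m)); P=plane(cw,*r[0],.02);print(r,P,(P-p)*1000)
```

```text
[ 0.44154513 -0.0675553   0.20640397] 29.675 1.0012311218789995
[258.89171864 177.08123362]
((257.5, 177.0), (44.0, 43.0), 90.0) [ 0.44163945 -0.06857348  0.02      ] [ 9.43153196e-02 -1.01817792e+00 -1.86403970e+02]
```

View pics/p.png

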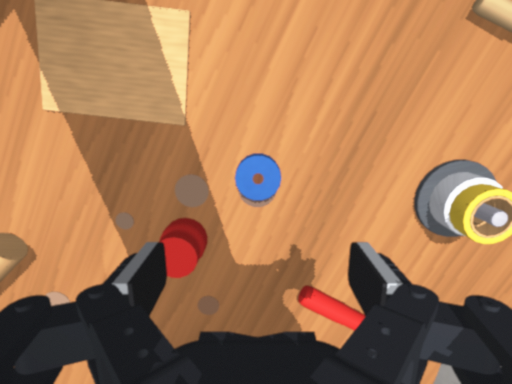

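The wheel is at (257.5,177), 44 px, matching its size, and the pot at (182,250) is clear. Descending.

>>> {"fn": "arm_command", "kwargs": {
  "rows": [
    [[0.5, -0.5, -50], 0, -1],
    [[0, 0, -50], 0, -1],
    [[0, 0, -50], 0, -1],
    [[0, 0, -28], 0, -1],
    [[0, 0, -20], 0, -1],
    [[0, 0, 0], 0, -1],
    [[0, 0, 0], 0, 1],
    [[0, 0, 0], 0, 1],
    [[0, 0, 0], 0, 1],
    [[0, 0, 0], 0, 1],
    [[0, 0, 0], 0, 1],
    [[0, 0, 0], 0, 1]
  ],
  "squeeze": 40
}}

```text
t: 31.22
tcp_pos: [0.4434, -0.0685, 0.0105]
tool_rot: [0.528, 0.849, 0.0, 0.001]
force: [1.1, 2.7, 7.3]
finger_gap: 0.57
```

>>> {"fn": "arm_command", "kwargs": {
  "rows": [
    [[0, 0, 30], 0, 1],
    [[0, 0, 50], 0, 1],
    [[0, 0, 50], 0, 1],
    [[0, 0, 30], 0, 1],
    [[0, 0, 0], 0, 1]
  ]
}}

```text
t: 31.85
tcp_pos: [0.4442, -0.0691, 0.1719]
tool_rot: [0.528, 0.849, 0.0, 0.003]
force: [0.1, -0.1, -0.8]
finger_gap: 0.571
```

>>> {"fn": "arm_command", "kwargs": {
  "rows": [
    [[13, 40, 0], 0, 1],
    [[13, 40, 0], 0, 1],
    [[13, 40, 0], 0, 1],
    [[13, 40, 0], 0, 1],
    [[13, 40, 0], 0, 1],
    [[13, 40, 0], 0, 1],
    [[13, 40, 0], 0, 1],
    [[14, 42, 0], 0, 1],
    [[14, 43, 0], 0, 1],
    [[0, 0, 0], 0, 1],
    [[0, 0, 0], 0, 1],
    [[0, 0, 0], 0, 1]
  ]
}}

```text
t: 33.35
tcp_pos: [0.561, 0.2951, 0.1686]
tool_rot: [0.528, 0.849, -0.001, -0.001]
force: [-0.2, 0.7, -0.7]
finger_gap: 0.572
```

Run:
```python
from h import *
from station import manip
print(manip.sense()["tcp_pos"]); cv2.imwrite("pics/q.png",manip.snapshot("wrist"))
```

```text
[0.56104103 0.29510693 0.16856517]
```

View pics/q.png

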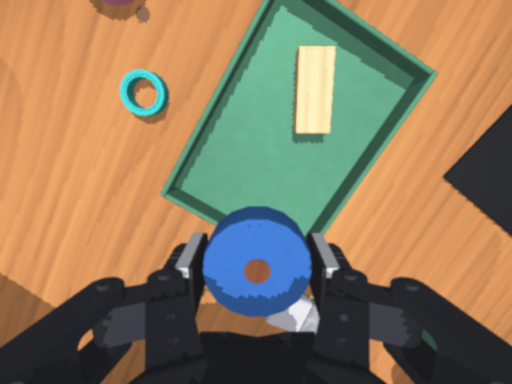

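Lowering to 16 mm.

>>> {"fn": "arm_command", "kwargs": {
  "rows": [
    [[0, 2, -45], 0, 1],
    [[0, 0, -45], 0, 1],
    [[0, 0, -35], 0, 1],
    [[0, 0, -20], 0, 1],
    [[0, 0, -5], 0, 1],
    [[0, 0, 0], 0, 1],
    [[0, 0, 0], 0, 1]
  ]
}}

```text
t: 34.28
tcp_pos: [0.5629, 0.2988, 0.0209]
tool_rot: [0.528, 0.849, 0.001, 0.001]
force: [0.0, -0.4, 0.0]
finger_gap: 0.571
```

>>> {"fn": "arm_command", "kwargs": {
  "rows": [
    [[0, 0, -4], 0, 1],
    [[0, 0, 0], 0, 1],
    [[0, 0, 0], 0, 1],
    [[0, 0, 0], 0, -0.2],
    [[0, 0, 0], 0, -0.6],
    [[0, 0, 0], 0, -0.6],
    [[0, 0, 0], 0, -0.6],
    [[0, 0, 40], 0, -0.6],
    [[0, 0, 50], 0, -1],
    [[0, 0, 60], 0, -1],
    [[0, 0, 60], 0, -1],
    [[0, 0, 0], 0, -1]
  ]
}}

```text
t: 35.78
tcp_pos: [0.5652, 0.2997, 0.2317]
tool_rot: [0.528, 0.849, 0.005, 0.004]
force: [0.5, 0.6, 0.2]
finger_gap: 1.001
```

>>> {"fn": "arm_command", "kwargs": {
  "rows": [
    [[0, 0, 20], 0, -1],
    [[0, 0, 0], 0, -1],
    [[0, 0, 0], 0, -1]
  ]
}}

```text
t: 36.15
tcp_pos: [0.561, 0.2982, 0.2437]
tool_rot: [0.528, 0.849, -0.001, -0.001]
force: [-0.6, -0.2, 0.4]
finger_gap: 0.997
```

Run:
```python
from h import *
from station import manip
q=manip.sense(); print(q["tcp_pos"],q["t"])
cv2.imwrite("pics/r.png",manip.snapshot("wrist")); t=manip.snapshot("top"); cv2.imwrite("pics/r1.png",t); s=manip.snapshot("side");cv2.imwrite("pics/r2.png",s)
c=manip.get_calibration("top")
for lo,hi,roi,z in [((100,150,60),(125,255,255),(60,105,175,195),.025),((12,30,140),(30,130,255),(60,105,175,195),.029)]:
    m=mask(t,lo,hi,roi)
    if m.any():
        r=cv2.minAreaRect(big(m)); print(r,plane(c,*r[0],z)-[.5655,.3465,0])
```

```text
[0.56103955 0.2982019  0.24372902] 36.15
((138.25001525878906, 153.25001525878906), (20.50609588623047, 19.798988342285156), 45.0) [-0.00457078 -0.05063729  0.025     ]
((86.79999542236328, 155.60000610351562), (12.521980285644531, 6.260990142822266), 63.43495178222656) [-0.01039037  0.06892536  0.029     ]
```

View pics/r.png

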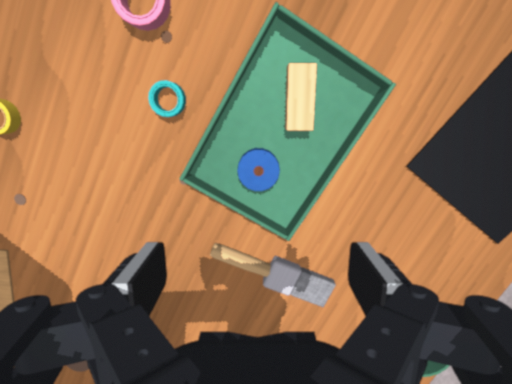

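View pics/r1.png

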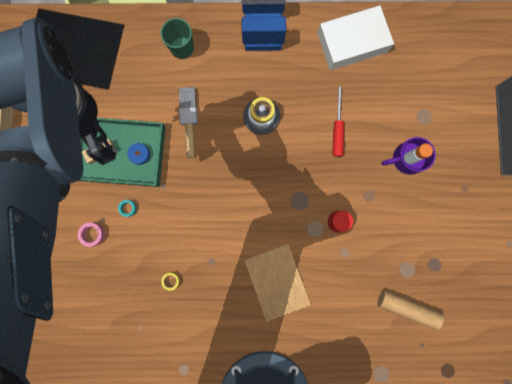

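View pics/r2.png

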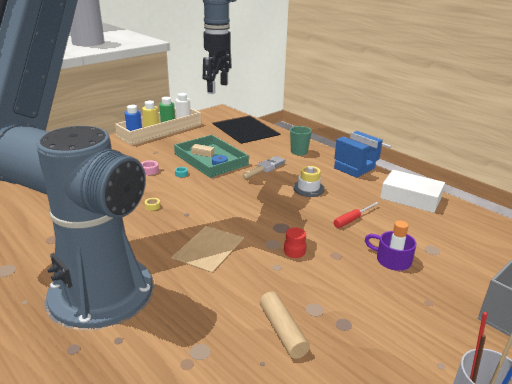

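The final pictures show the block and wheel flat and apart in the tray, the rolls stacked, the glue stick upright in the mug, and the pot unmoved at (341,221). Handing in.

```bash
python3 -c "
from station import manip
manip.sign_off(); print('done')"
```

```text
the job is handed in; nothing more can be done
done
```

I finished all the placements and handed the job in at about 36 s of the 128 s allowed; sign-off gives no verdict.

| Item | What the last pictures showed |
|---|---|
| Silver and yellow rolls | On the post and level, with silver on the base and yellow on top. |
| Glue stick | Upright in the purple mug. |
| Wooden block and blue wheel | Flat and apart on the tray floor. The wheel is about 51 mm from the tray centre along y and 5 mm along x. |
| Red paint pot | Where it was at the start, same pixel in the top view. |

- **Gripper:** it was open and clear of everything at a height of 0.24 m.
- **Roll choice:** of the yellow rolls, I took the 56 mm one. I left the roughly 40 mm yellow one and the pink and turquoise ones.
- **Block position:** the arm hid part of the block in the final top view, so that picture's reading of it is not reliable. I rely on the wrist picture and the release point, about 45 mm from the tray centre.
- **Tray corners:** my estimate was off by about 5 mm at one corner, well inside the margin.

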